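Re-sort three spare parts in the wrong trays

TASK

On the refrigeration bench each of the three spare parts stands in the wrong tray, and a tray has room for only one. Using the empty rubber mat as a parking place for one of them, move them round so that the capacitor stands in the round tray, the contactor lengthways in the oblong tray and the brass valve in the square tray, each about in the middle of its tray. Keep the parts upright, set them down rather than dropping them, and leave the mug, the jar and the plastic case where they are.

Things in the scene. Friction and masses are not known exactly. Their poses are not given: they have to be found in the camera images.
- capacitor: Run capacitor: a plain aluminium can standing upright, 45 mm across, with a black cap to 71 mm height and two small brass blades on top (to 80 mm). Loose, about 0.18 kg. Origin at the centre of its underside, z up its axis. It starts in the oblong tray.
- contactor: Contactor (relay): a white plastic block standing upright, 54 mm long (its x) by 36 mm wide (its y) by 50 mm high, with a black raised middle 30 mm long and 36 mm wide up to 60 mm height and brass screw heads at both ends. Loose, about 0.20 kg. Origin at the centre of its underside, z up. It starts in the square tray.
- valve: Brass service valve standing upright: square foot 44 x 44 mm and 14 mm high, a thin neck with a 16 mm round pipe stub along its x (60 mm over both ends, centre 26 mm high), and on top a square head 32 x 32 mm from 38 to 66 mm height with a small round cap to 72 mm. Grip it by the head, across its y. Loose, about 0.30 kg. Origin at the centre of its underside, z up. It starts in the round tray.
- round_tray: Round blue steel tray that is held fast to the bench by its magnet: 84 mm outside, 78 mm inside, rim 12 mm high, floor 3 mm thick. Origin at the centre of its underside, z up.
- oblong_tray: Oblong blue steel tray, held fast to the bench by its magnet: 104 mm (its x) by 66 mm (its y) outside, walls 3 mm, rim 12 mm high, floor 3 mm thick. Origin at the centre of its underside, z up.
- square_tray: Square blue steel tray, held fast to the bench by its magnet: 80 x 80 mm outside, walls 3 mm, rim 12 mm high, floor 3 mm thick. Origin at the centre of its underside, z up.
- mat: Black rubber mat stuck flat to the bench, 110 x 110 mm, 4 mm thick, empty at the start: the parking place. Origin at the centre of its underside, z up.
- mug: White enamel mug, bystander, loose: 74 mm across, 75 mm high, handle to its +y side. Origin at the centre of its underside.
- jar: Closed glass jar with a dark lid, bystander, loose: 56 mm across, 70 mm high. Origin at the centre of its underside.
- case: Closed pale translucent plastic case, bystander, loose: 63 x 88 mm, 28 mm high. Origin at the centre of its underside.

How it is judged (in metres and radians):
On the way:
1. one of the three parts stands on the rubber mat, let go (((horizontal distance between capacitor and mat below 0.05 m and z of capacitor in the frame of mat below 0.009 m and angle between capacitor's own z axis and vertical below 0.12 rad and linear speed of capacitor below 0.03 m/s and contact force between the fingers and capacitor below 0.1 N) or (horizontal distance between contactor and mat below 0.05 m and z of contactor in the frame of mat below 0.009 m and angle between contactor's own z axis and vertical below 0.12 rad and linear speed of contactor below 0.03 m/s and contact force between the fingers and contactor below 0.1 N) or (horizontal distance between valve and mat below 0.05 m and z of valve in the frame of mat below 0.009 m and angle between valve's own z axis and vertical below 0.12 rad and linear speed of valve below 0.03 m/s and contact force between the fingers and valve below 0.1 N))), for 0.2 s.
At the end, for the whole second after the job is handed in: The capacitor stands in the round tray, the contactor in the oblong tray with its long side along the tray's (within 17 degrees, either way round) and the valve in the square tray: each upright (within 7 degrees) on the tray's floor, within 15 mm of its middle, released and at rest (horizontal distance between capacitor and round_tray below 0.015 m and z of capacitor in the frame of round_tray below 0.008 m and angle between each of capacitor, contactor, valve's own z axis and vertical below 0.12 rad and linear speed of each of capacitor, contactor, valve below 0.02 m/s and horizontal distance between contactor and oblong_tray below 0.015 m and z of contactor in the frame of oblong_tray below 0.008 m and horizontal distance between valve and square_tray below 0.015 m and z of valve in the frame of square_tray below 0.008 m and angle between the x axis of contactor and the x axis of oblong_tray, either way round below 0.3 rad and contact force between the fingers and capacitor below 0.1 N and contact force between the fingers and contactor below 0.1 N and contact force between the fingers and valve below 0.1 N); the robot touches nothing.
It fails at once if a part is tipped over (leans more than 35 degrees) (angle between any of capacitor, contactor, valve's own z axis and vertical above 0.61 rad).
It fails at once if a part is dropped (falls freely from more than about 25 mm) ((contact force between anything else and capacitor below 0.05 N and linear speed of capacitor above 0.7 m/s) or (contact force between anything else and contactor below 0.05 N and linear speed of contactor above 0.7 m/s) or (contact force between anything else and valve below 0.05 N and linear speed of valve above 0.7 m/s)).
It fails at once if the mug, the jar or the plastic case is shifted by more than 20 mm (distance of any of mug, jar, case from where it was at the start of the episode above 0.02 m).
It also fails if it takes over 115 s, if anything falls off the work surface, if the arm or the gripper's body presses on something with over 40 N, if the wrist force passes 120 N, or if a joint passes its speed limit or range.

ROBOT

A 6-joint arm with a two-finger parallel gripper is mounted at the origin on the work surface. World frame = base frame: x ahead of the robot, y to its left, z up, the work surface at z = 0. Lengths are in m, angles in degrees, forces in N, time in s.
With the tool pointing down it reaches from about 0.35 to 0.875 m from the base axis. Payload 4.2 kg.
Tool frame: the origin (TCP) lies midway between the tips of the shut fingers; the grasp point (between the pads) lies 19 mm behind it; z points along the fingers, y is the line along which they close (so a half turn about z gives the same grasp; the last joint's range is limited). The gripper opens to 87 mm and grips with 3 to 60 N. Pads are 19 mm wide; open, the fingers measure 117 mm over their backs; the gripper's body (75 mm by 190 mm) begins 51 mm behind the grasp point.
Start: joints at [-49.469, 22.042, 0.453, 0, -68.411, -14.817], TCP at [0.271, -0.563, 0.223] pointing down, gripper open.
Joint ranges: [-179.83, 179.83], [-69.29, 118.12], [-61.27, 80.66], [-181.25, 117.63], [-171.15, -9.14], [-177.46, 177.46]. Speed limits (degrees/s): [159.86, 159.86, 180, 180, 180, 180].

INTERFACE

Orientations are given as a 3x3 rotation matrix whose columns are the frame's x, y, z axes.
In Python, from station import r gives the robot as it stands.
- The arm moves only by the tool steer_hand, called after "Emit:" as name(argument=value, ...) on one line, values as JSON. Schema: {"type":"object","properties":{"offsets":{"type":"array","items":{"type":"array","items":{"type":"array","items":{"type":"number"},"minItems":7,"maxItems":7},"minItems":1,"maxItems":8},"minItems":1,"maxItems":1},"only":{"type":"string"},"quiet":{"type":"boolean"},"lines":{"type":"string"}},"required":["offsets"],"additionalProperties":false}. offsets is a list that holds a single list of rows (three levels of brackets), with 1 to 8 rows, each of 7 numbers: the opening from 0.0 (shut) to 1.0 (fully open), then dx, dy, dz in m, then a rotation vector rx, ry, rz in degrees; each row is the pose to reach, as a shift and turn from the pose commanded when the call began, along the tool's axes at that moment; what a row does not reach only later rows make up. A row lasts 1/10 s, in which the tool goes at most 0.05 m and 8.59 degrees, less where a joint would pass 70% of its speed; a pose out of reach is approached as far as the arm can. The fingers move at their own pace and stop on an object; the grip force is fixed at half the most. Time passes only in rows, so rows that do not move let the fingers close. The tool returns the time, the measured TCP pose, the force, the opening and the grip force at its end. only (a regular expression) keeps the lines of the reply that match it, lines (a string "A,B") keeps lines A to B, and quiet returns only ok. Input that does not fit is refused with a message, and nothing moves.
- r.sense(): the state, without advancing time (a new reading comes with each control period).
- r.capture(name): name is "scene" or "top" or "wrist"; returns a dict with "pixels" (384x512x3 uint8, red, green, blue), "z_map" (384x512 float32, m along the optical axis (not along the pixel's ray), 0 where there is no reading), "K" (3x3 intrinsics, pixels), "distortion" ([k1, k2, p1, p2, k3] as OpenCV has them; the pictures are not rectified), "world_from_camera" (4x4, takes a point from camera to world coordinates). Camera axes: x right, y up, looking along -z (the intrinsics and any distortion apply to the point x, -y, -z); pixel columns grow to the right and rows downward; lengths in m; the calibration is good to about 2 mm. A picture is of the moment at which its call begins.
- r.finish_job(): hands the job in; it is judged then, once.
The state is a dict: "time_s": time; "joints": joint angles; "joint_velocities": joint speeds; "effort": joint torques, N m; "tcp_pos": TCP position; "ee_rot": TCP orientation; "wrist_force": force on the tool from outside, world axes, zero at the start; "moment": the same for the moment, N m; "gripper_width": opening from 0.0 (shut) to 1.0 (fully open); "gripper_force": force on a finger pad.
Only numpy, scipy, OpenCV 4.12 (cv2) and the standard library are available. Lean on these libraries where they do the work, as an engineer would, in place of code of your own. Each camera call takes 0.05 s, during which the arm holds its last target. There are 200 camera calls.

## Working session

There is one attempt and no reset: what is moved stays moved. The work goes in short steps, Python scripts to look and compute and a tool call to move; the robot and the scene stay as the last step left them, time stands still between calls to the robot, and variables do not carry over. Pictures are saved under pics/ and viewed, at most 14 in all, crops included, and the job is handed in when it is done.

```bash
ls; mkdir -p pics
```

Run:
```python
from station import r
import cv2,numpy as np
for n in("scene","top","wrist"):
    c=r.capture(n); cv2.imwrite(f"pics/{n}0.png",c["pixels"][:,:,::-1]); np.savez(f"{n}0.npz",**c)
    print(n,c["K"].round(1).tolist(),c["distortion"],c["world_from_camera"].round(3).tolist())
s=r.sense();print(s["time_s"],s["tcp_pos"],np.array(s["ee_rot"]).round(3).tolist(),s["gripper_width"])
```

```text
pics
station.py
scene [[478.4, 0.0, 256.9], [0.0, 478.4, 187.8], [0.0, 0.0, 1.0]] [-0.19942042  0.          0.          0.          0.        ] [[-0.286, -0.648, 0.707, 1.426], [0.958, -0.178, 0.224, 0.287], [-0.02, 0.741, 0.671, 0.871], [0.0, 0.0, 0.0, 1.0]]
top [[410.3, 0.0, 254.6], [0.0, 410.3, 193.4], [0.0, 0.0, 1.0]] [-0.03360724  0.          0.          0.          0.        ] [[0.014, 0.982, -0.187, 0.37], [-1.0, 0.012, -0.012, 0.007], [-0.01, 0.187, 0.982, 1.024], [0.0, 0.0, 0.0, 1.0]]
wrist [[273.4, 0.0, 254.2], [0.0, 273.4, 191.8], [0.0, 0.0, 1.0]] [-0.00591483  0.          0.          0.          0.        ] [[-0.434, -0.87, -0.232, 0.206], [0.901, -0.419, -0.114, -0.593], [0.002, -0.259, 0.966, 0.383], [0.0, 0.0, 0.0, 1.0]]
0.15 [ 0.27101491 -0.56268434  0.22170798] [[-0.901, -0.434, -0.001], [-0.434, 0.901, 0.001], [0.0, 0.002, -1.0]] 0.9983659562064469
```

View pics/top0.png

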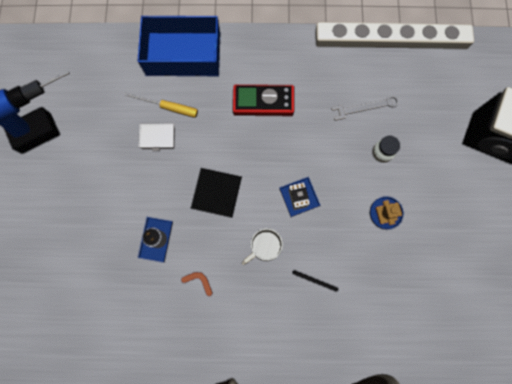

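View pics/scene0.png

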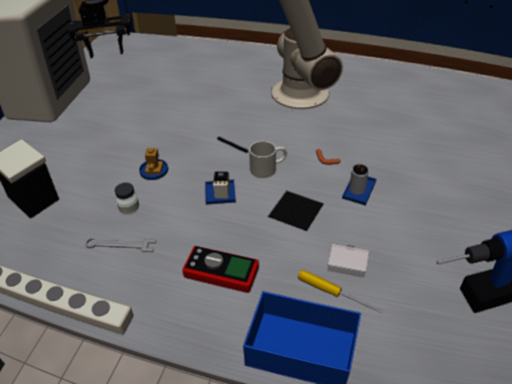

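The top view shows the valve in the round tray at (387,213), the contactor in the square tray at (299,196) and the capacitor in the oblong tray at (155,240). The mat is at (217,192), the mug at (266,245), the jar at (386,148) and the case at (157,136). The scene view shows the same layout, with the arm base at the top.

Create h.py:
```python
import numpy as np,cv2
def load(n): return dict(np.load(n+".npz"))
def ray(c,px):
    p=cv2.undistortPoints(np.float64(px).reshape(-1,1,2),c["K"],c["distortion"]).reshape(-1,2)
    T=c["world_from_camera"]; d=np.c_[p[:,0],-p[:,1],-np.ones(len(p))]@T[:3,:3].T
    return T[:3,3],d
def plane(c,px,z):
    o,d=ray(c,px); return o+d*((z-o[2])/d[:,2])[:,None]
def tri(c1,p1,c2,p2):
    A=np.zeros((3,3));b=np.zeros(3)
    for c,p in((c1,p1),(c2,p2)):
        o,d=ray(c,[p]);d=d[0]/np.linalg.norm(d[0]);M=np.eye(3)-np.outer(d,d);A+=M;b+=M@o
    return np.linalg.solve(A,b)
def pts(c,m):   # depth points of mask
    v,u=np.nonzero(m&(c["z_map"]>0)); o,d=ray(c,np.c_[u,v]); return o+d*c["z_map"][v,u][:,None]
def proj(c,P):
    T=c["world_from_camera"]; q=(np.atleast_2d(P)-T[:3,3])@T[:3,:3]; q=q*[1,-1,-1]
    return cv2.projectPoints(q,np.zeros(3),np.zeros(3),c["K"],c["distortion"])[0].reshape(-1,2)
def hsv(c): return cv2.cvtColor(c["pixels"],cv2.COLOR_RGB2HSV)
def blobs(m,amin=60):
    k,_=cv2.findContours(m.astype(np.uint8),cv2.RETR_EXTERNAL,cv2.CHAIN_APPROX_NONE)
    return [x.reshape(-1,2) for x in k if cv2.contourArea(x)>amin]
def rect(P): return cv2.minAreaRect(np.float32(P[:,:2]*1000))
```

Run:
```python
from h import *
for n in("top0","scene0"):
    c=load(n);H=hsv(c);print(n)
    b=(H[...,0]>100)&(H[...,0]<125)&(H[...,1]>140)&(H[...,2]>40)
    for k in blobs(b):
        x=plane(c,k,.012);(cx,cy),s,a=rect(x)
        if max(s)<200: print("blue",k.mean(0).round(),np.round([cx,cy,*s,a],1), "hull",np.round(cv2.minEnclosingCircle(np.float32(x[:,:2]*1000))[0]),)
    d=(H[...,2]<45)
    for k in blobs(d,300):
        x=plane(c,k,.004);(cx,cy),s,a=rect(x)
        if max(s)<160: print("dark",k.mean(0).round(),np.round([cx,cy,*s,a],1))
c=load("top0");s=load("scene0")
for nm,u,v in(("mat",217,192),("jar",388,144),("mug",266,245),("case",157,136),("cap",152,237),("cont",299,192),("valve",394,211)):
    m=np.zeros(c["z_map"].shape,bool);m[v-3:v+4,u-3:u+4]=1
    print(nm,np.median(pts(c,m),0).round(3))
```

```text
top0
blue [157. 239.] [444.8 264.1  62.4  98.7  80.9] hull [445. 264.]
blue [384. 213.] [ 516.9 -304.2   77.3   71.5   17.9] hull [ 518. -308.]
blue [299. 197.] [556.3 -92.1  75.9  76.1  21.7] hull [556. -91.]
blue [  9. 114.] [770.5 682.8 144.9  52.4  31.7] hull [776. 674.]
dark [216. 192.] [566.4 117.9 104.5 104.4  78.3]
dark [ 26. 128.] [736.6 622.8 116.1 131.7  27.9]
dark [260.  98.] [8.248e+02 1.000e+00 6.250e+01 1.436e+02 5.000e-01]
dark [25. 95.] [836.1 648.3  70.9  91.   38. ]
scene0
blue [505. 257.] [600.1 640.8  48.1 196.6  85.4] hull [601. 647.]
blue [220. 193.] [560.8 -91.   84.6  74.8  21.4] hull [561. -92.]
blue [360. 191.] [449.7 264.7  64.2 108.4  80.6] hull [450. 268.]
blue [153. 172.] [ 528.7 -305.5   69.4   79.6   19.2] hull [ 525. -308.]
blue [278.  18.] [-625.3 -243.6  148.    69.8   23.1] hull [-634. -224.]
dark [220. 264.] [785.3 -11.  148.3  65.8  89.9]
dark [296. 210.] [567.4 117.7 105.8 106.   78.1]
mat [0.567 0.115 0.004]
jar [ 0.677 -0.303  0.07 ]
mug [ 0.434 -0.01   0.005]
case [0.706 0.271 0.028]
cap [0.445 0.255 0.074]
cont [ 0.557 -0.086  0.064]
valve [ 0.512 -0.308  0.074]
```

View pics/wrist0.png

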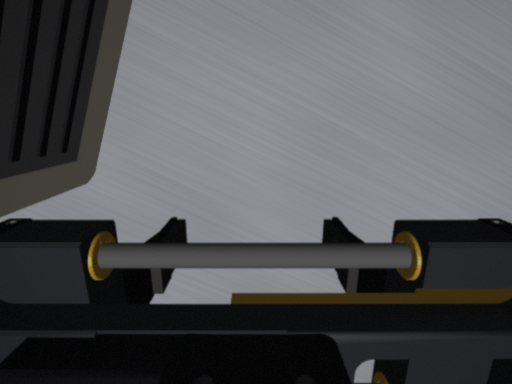

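The wrist view shows only bare bench beyond the fingers, with the base housing at upper left. I'll go over the valve first and look down with the wrist camera.

Create d.py:
```python
import sys,numpy as np
from station import r
from scipy.spatial.transform import Rotation as R
a=[float(x) for x in sys.argv[1:]]; s=r.sense(); M=np.array(s["ee_rot"])
d=M.T@(np.array(a[:3])-s["tcp_pos"])
yaw=np.degrees(np.arctan2(M[1,1],M[0,1]))
out=""
if len(a)>3:
    t=(a[3]-yaw+90)%180-90
    Rt=R.from_euler('z',yaw+t,degrees=True).as_matrix()@np.array([[0,1,0],[1,0,0],[0,0,-1.]])
    out=R.from_matrix(M.T@Rt).as_rotvec(degrees=True).round(1)
print("delta",d.round(4),"rot",out,"yaw_y",yaw.round(1),"len",np.linalg.norm(d).round(3),"t",s["time_s"],"j6",np.round(s["joints"][5],1))
```

```bash
python3 d.py 0.52 -0.306 0.22
```

```text
delta [-0.3357  0.1233  0.0019] rot  yaw_y 115.7 len 0.358 t 0.15 j6 -14.8
```

Create look.py:
```python
import sys,numpy as np,cv2
from station import r
n=sys.argv[1]; c=r.capture("wrist"); np.savez(n+".npz",**c); cv2.imwrite(f"pics/{n}.png",c["pixels"][:,:,::-1])
s=r.sense();print(s["time_s"],np.round(s["tcp_pos"],4),np.round(s["gripper_width"],2))
```

```text
(no output)
```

Emit:
steer_hand(offsets=[[[1,-0.336,0.123,0,0,0,0],[1,-0.336,0.123,0,0,0,0],[1,-0.336,0.123,0,0,0,0],[1,-0.336,0.123,0,0,0,0],[1,-0.336,0.123,0,0,0,0],[1,-0.336,0.123,0,0,0,0],[1,-0.336,0.123,0,0,0,0],[1,-0.336,0.123,0,0,0,0]]])

```text
time_s: 0.95
tcp_pos: [0.5236, -0.3029, 0.222]
ee_rot: [[-0.899, -0.439, 0.0], [-0.439, 0.899, 0.001], [-0.0, 0.0, -1.0]]
wrist_force: [-0.3, -0.2, 0.3]
gripper_width: 1.002
gripper_force: 0.0
```

Emit:
steer_hand(offsets=[[[1,0,0,0,0,0,0],[1,0,0,0,0,0,0],[1,0,0,0,0,0,0]]])

```text
time_s: 1.25
tcp_pos: [0.5194, -0.3076, 0.2225]
ee_rot: [[-0.902, -0.432, -0.0], [-0.432, 0.902, 0.0], [0.0, 0.0, -1.0]]
wrist_force: [0.6, 0.3, 0.3]
gripper_width: 1.001
gripper_force: 0.0
```

```bash
python3 look.py v1; python3 d.py .557 -.089 .22
```

```text
1.3 [ 0.5195 -0.3077  0.2226] 1.0
delta [-0.1283  0.181   0.0026] rot  yaw_y 115.6 len 0.222 t 1.3 j6 -49.1
```

View pics/v1.png

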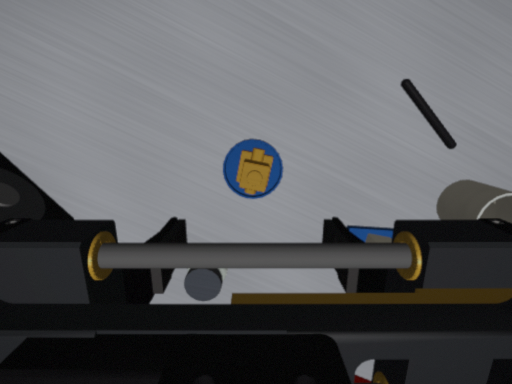

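The valve stands in the round tray at about (255,172). Its pipe runs near-vertical in the picture, turned slightly clockwise, so the head's y is nearly along the finger closing line. Next I'll look at the contactor.

Emit:
steer_hand(offsets=[[[1,-0.128,0.181,0,0,0,0],[1,-0.128,0.181,0,0,0,0],[1,-0.128,0.181,0,0,0,0],[1,-0.128,0.181,0,0,0,0],[1,-0.128,0.181,0,0,0,0],[1,-0.128,0.181,0,0,0,0],[1,-0.128,0.181,0,0,0,0],[1,-0.128,0.181,0,0,0,0]]], lines="1,2")

```text
time_s: 2.1
tcp_pos: [0.557, -0.0893, 0.2226]
```

```bash
python3 look.py c1; python3 d.py .447 .26 .22
```

```text
2.15 [ 0.557  -0.0894  0.2226] 1.0
delta [-0.0517  0.3626  0.0026] rot  yaw_y 115.6 len 0.366 t 2.15 j6 -71.8
```

View pics/c1.png

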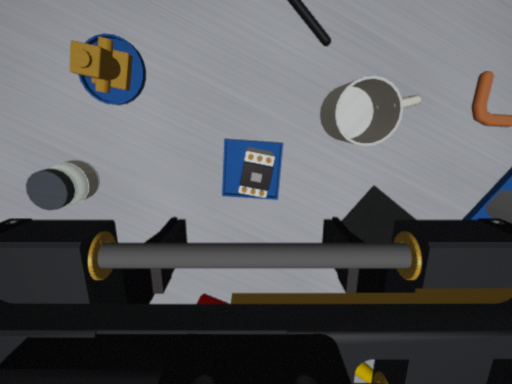

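The contactor is in the square tray at about (257,173). Its long axis is near-vertical in the image, turned about 10°. The valve is also visible at (95,62), which gives a second view of it. The capacitor is next.

Emit:
steer_hand(offsets=[[[1,-0.052,0.363,0,0,0,0],[1,-0.052,0.363,0,0,0,0],[1,-0.052,0.363,0,0,0,0],[1,-0.052,0.363,0,0,0,0],[1,-0.052,0.363,0,0,0,0],[1,-0.052,0.363,0,0,0,0],[1,-0.052,0.363,0,0,0,0],[1,-0.052,0.363,0,0,0,0]]], lines="1,2")

```text
time_s: 2.95
tcp_pos: [0.4462, 0.2642, 0.2227]
```

Emit:
steer_hand(offsets=[[[1,0,0,0,0,0,0],[1,0,0,0,0,0,0],[1,0,0,0,0,0,0]]], lines="1,2")

```text
time_s: 3.25
tcp_pos: [0.4472, 0.2602, 0.2225]
```

```bash
python3 look.py k1
```

```text
3.3 [0.4472 0.2602 0.2225] 1.0
```

View pics/k1.png

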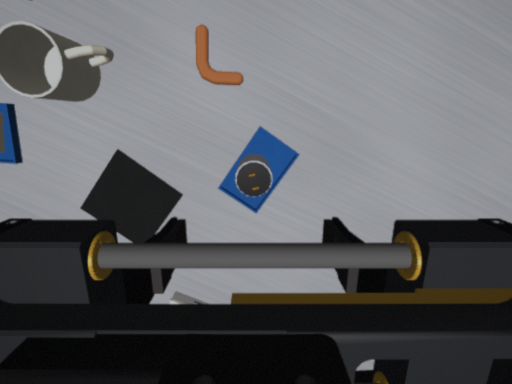

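The capacitor's cap is at about (254,179) in the oblong tray, whose corners are near (262,127), (299,155), (258,212) and (219,186). The mat is at (131,197).

Run:
```python
from h import *
def blue(c):
    H=hsv(c);return (H[...,0]>100)&(H[...,0]<125)&(H[...,1]>140)&(H[...,2]>40)
out=np.load
for n,u,v in(("v1",253,168),("c1",252,169),("k1",259,170),("c1",112,70)):
    c=load(n);k=min(blobs(blue(c)),key=lambda k:np.hypot(*(k.mean(0)-[u,v])))
    x=plane(c,k,.012);(cx,cy),s,a=rect(x);print(n,"tray",np.round([cx,cy,*s,a],1),np.round(cv2.minEnclosingCircle(np.float32(x[:,:2]*1000)),1) if 0 else "")
c=load("k1");H=hsv(c);k=min(blobs(H[...,2]<60),key=lambda k:np.hypot(*(k.mean(0)-[131,197])));x=plane(c,k,.004)
print("mat",np.round(rect(x)[0],1),np.round(rect(x)[1:][0],1),k.mean(0))
# tray and rim heights across two views: contour rect corners
t=load("top0");w=load("k1")
def win(c,u,v,r,f):
    H=hsv(c);m=np.zeros(H.shape[:2],bool);m[v-r:v+r+1,u-r:u+r+1]=1;m&=f(H);ks=blobs(m,15)
    k=max(ks,key=cv2.contourArea);return k
dark=lambda H:(H[...,2]<75)&(H[...,1]<120)
gold=lambda H:(H[...,0]>10)&(H[...,0]<30)&(H[...,1]>110)&(H[...,2]>60)
white=lambda H:(H[...,1]<60)&(H[...,2]>170)
def show(n,u,v,r,f,z):
    c=load(n);k=win(c,u,v,r,f);(e,ax,an)=cv2.fitEllipse(k) if len(k)>5 else (k.mean(0),0,0);R=rect(plane(c,k,z))
    mm=cv2.moments(k);g=(mm["m10"]/mm["m00"],mm["m01"]/mm["m00"])
    print(n,"px",np.round(g,1),"ell",np.round(e,1),np.round(ax,1),"rect",np.round([*R[0],*R[1],R[2]],1));return e,g
print("cap");a=show("k1",254,179,19,dark,.074);b=show("top0",151,237,11,dark,.074);print(tri(load("k1"),a[0],t,b[0]).round(4))
print("valve");a=show("v1",254,172,28,gold,.069);show("c1",93,66,40,gold,.05)
print("contactor");a=show("c1",257,173,26,dark,.063);
c=load("c1");H=hsv(c);m=np.zeros(H.shape[:2],bool);m[145:201,232:282]=1;m&=white(H);P=np.vstack(blobs(m,8))
R=rect(plane(c,P,.053));print("white",np.round([*R[0],*R[1],R[2]],1),len(P))
for n,b in(("v1",(225,140,285,200)),("c1",(217,135,287,205)),("c1",(65,30,150,108))):
    c=load(n)["pixels"][b[1]:b[3],b[0]:b[2],::-1];cv2.imwrite(f"pics/z_{n}_{b[0]}.png",cv2.resize(c,None,fx=6,fy=6,interpolation=2))
a=cv2.imread("pics/z_v1_225.png");b=cv2.imread("pics/z_c1_217.png");o=np.zeros((420,790,3),np.uint8);o[:360,:360]=a;o[:,365:785]=b;cv2.imwrite("pics/zz.png",o)
```

```text
v1 tray [ 516.5 -311.1   79.6   80.3   25.6] 
c1 tray [555.  -93.6  78.7  77.8  21.6] 
k1 tray [443.3 264.6  64.  101.6  80.9] 
c1 tray [ 516.3 -305.4   80.9   78.7    4.2] 
mat [458.3 265.5] [45.1 44.3] [253.34831461 179.26966292]
cap
k1 px [253.4 179.1] ell [253.4 179.1] [31.9 32.2] rect [444.  258.2  38.   37.3  25.6]
top0 px [150.6 236.6] ell [150.5 236.6] [15.1 15.7] rect [445.9 259.4  34.8  35.5   0.9]
[0.4451 0.2594 0.0711]
valve
v1 px [253.9 170.4] ell [253.9 170.2] [33.2 45. ] rect [ 508.4 -312.7   53.8   36.2   13.1]
c1 px [100.4  63.7] ell [100.4  63.7] [45.2 65.6] rect [ 513.5 -303.    57.1   65.    14.3]
contactor
c1 px [255.9 175.6] ell [255.9 175.5] [26.8 33.4] rect [550.9 -88.9  29.4  34.6  14.7]
white [551.  -89.1  52.1  34.1  13.9] 124
```

View pics/zz.png

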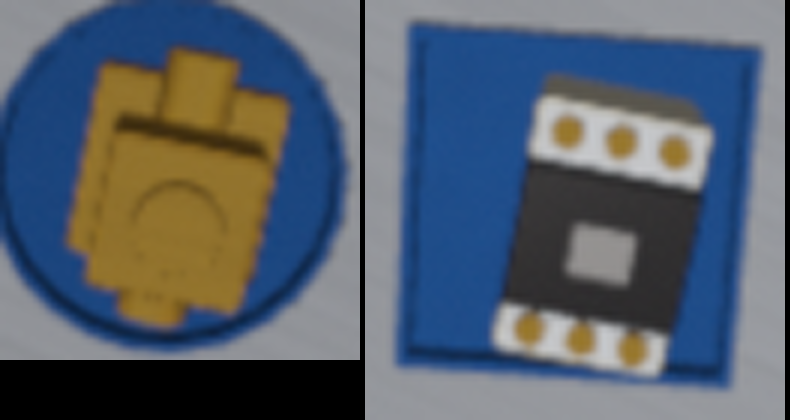

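The crops show the valve head as a near-square with its centre at crop (180,223), about (254.5,176.8) full-frame. The contactor's black middle is at crop right (605,250), with its long axis along the image vertical and turned about 10°. I'll check the heights across two views.

Run:
```python
from h import *
t=load("top0");s=load("scene0");v=load("v1");c=load("c1");k=load("k1")
q=np.array([(118,130),(275,158),(240,315),(85,288)])/6+[225,140]-.4
P=plane(v,q,.069);print("valve head",rect(P),P[:,:2].mean(0))
f=np.array([(105,62),(290,100)])/6+[225,140]-.4;F=plane(v,f,.017);print("foot edge",F.round(4)[:,:2].tolist(),np.degrees(np.arctan2(*(F[1]-F[0])[[1,0]])))
gx=np.array((602,257))-[365,0];gx=gx/6+[217,135]-.4
def sub(n,u,vv,r):
    im=n["pixels"][vv-r:vv+r+1,u-r:u+r+1].astype(float);return im
# head in c1: pick via gold brightness; triangulate head centre with v1
print("contactor grey px",gx)
H=hsv(c);m=np.zeros(H.shape[:2],bool);m[35:90,68:104]=1
cv2.imwrite("pics/pair.png",np.hstack([cv2.resize(x,(390,390),interpolation=2) for x in (c["pixels"][30:95,65:130,::-1],t["pixels"][175:215,278:318,::-1])]))
# tray corners by two views
def corners(c,u,w):
    H=hsv(c);b=(H[...,0]>100)&(H[...,0]<125)&(H[...,1]>140)&(H[...,2]>40)
    kk=min(blobs(b),key=lambda k:np.hypot(*(k.mean(0)-[u,w])));return cv2.boxPoints(cv2.minAreaRect(kk.astype(np.float32)))
for w,a,b in((c,(252,169),(299,197)),(k,(259,170),(157,239))):
    A=corners(w,*a);B=corners(t,*b)
    for p in A:
        X=plane(w,[p],.012);j=np.argmin(np.hypot(*(B-proj(t,X)).T));print("corner",tri(w,p,t,B[j]).round(4))
for n,cc,u,w in(("mat",k,131,197),("sq floor",c,234,180),("rd floor",v,272,190),("ob floor",k,272,155),("cont top",c,257,173),("valve top",v,254,177)):
    m=np.zeros(cc["z_map"].shape,bool);m[w-2:w+3,u-2:u+3]=1;print(n,np.median(pts(cc,m),0).round(4))
```

```text
valve head ((513.9332275390625, -308.7796630859375), (32.96683883666992, 31.24930763244629), 14.011842727661133) [ 0.51391315 -0.30869217]
foot edge [[0.4978, -0.3347], [0.4875, -0.2938]] 104.04893564998102
contactor grey px [256.1        177.43333333]
corner [ 0.6122 -0.1166 -0.0083]
corner [ 0.5352 -0.1435  0.0028]
corner [ 0.5051 -0.0715  0.0121]
corner [ 0.5753 -0.0425  0.019 ]
corner [0.488  0.2251 0.0129]
corner [0.389  0.2409 0.0145]
corner [ 0.4     0.309  -0.0116]
corner [ 0.503   0.2922 -0.0007]
mat [0.5584 0.1163 0.0036]
sq floor [ 0.5809 -0.1088  0.0024]
rd floor [ 0.5322 -0.2727  0.0098]
ob floor [0.4157 0.2737 0.0025]
cont top [ 0.5468 -0.0895  0.0649]
valve top [ 0.5132 -0.3096  0.0743]
```

View pics/pair.png

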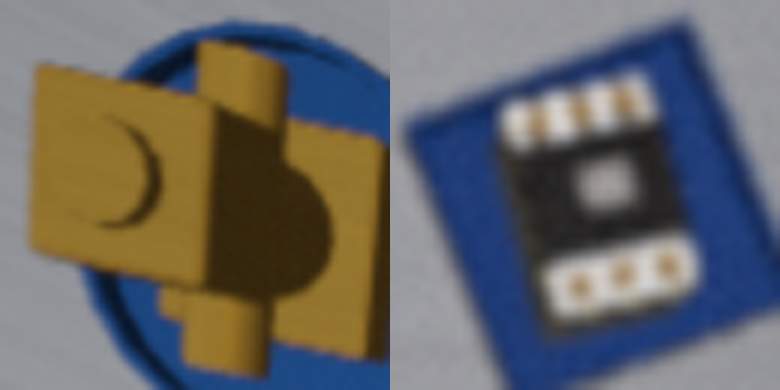

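The crops show the valve cap in the wrist frame at crop (108,172), or (82.6,58.3) full-frame, and the contactor's grey dot in the top frame at about (299.8,193.5).

Run:
```python
from h import *
t=load("top0");v=load("v1");c=load("c1")
print("valve cap",tri(v,(254.5,176.8),c,(82.6,58.3)).round(4),"contactor top",tri(c,(256.1,177.4),t,(299.8,193.5)).round(4))
```

```bash
python3 d.py .445 .259 .03
```

```text
valve cap [ 0.514  -0.309   0.0707] contactor top [ 0.5525 -0.0882  0.0662]
delta [ 2.500e-03 -1.000e-04  1.925e-01] rot  yaw_y 115.6 len 0.193 t 3.3 j6 -112.6
```

Emit:
steer_hand(offsets=[[[1,0.0025,0,0.05,0,0,0],[1,0.0025,0,0.1,0,0,0],[1,0.0025,0,0.14,0,0,0],[1,0.0025,0,0.17,0,0,0],[1,0.0025,0,0.185,0,0,0],[1,0.0025,0,0.192,0,0,0],[1,0.0025,0,0.192,0,0,0]]])

```text
time_s: 4.0
tcp_pos: [0.4446, 0.2597, 0.03]
ee_rot: [[-0.902, -0.433, -0.001], [-0.433, 0.902, -0.001], [0.001, -0.001, -1.0]]
wrist_force: [0.3, -0.8, 0.1]
gripper_width: 0.999
gripper_force: 0.0
```

Emit:
steer_hand(offsets=[[[0,0,0,0,0,0,0],[0,0,0,0,0,0,0],[0,0,0,0,0,0,0],[0,0,0,0,0,0,0],[0,0,0,0,0,0,0],[0,0,0,0,0,0,0]]])

```text
time_s: 4.6
tcp_pos: [0.4445, 0.2606, 0.0308]
ee_rot: [[-0.901, -0.434, 0.0], [-0.434, 0.901, -0.0], [-0.0, -0.0, -1.0]]
wrist_force: [1.6, -2.5, 0.6]
gripper_width: 0.54
gripper_force: 1.1
```

Emit:
steer_hand(offsets=[[[0,0,0,0,0,0,0],[0,0,0,0,0,0,0],[0,0,0,0,0,0,0],[0,0,0,-0.01,0,0,0],[0,0,0,-0.03,0,0,0],[0,0,0,-0.05,0,0,0],[0,0,0,-0.07,0,0,0],[0,0,0,-0.07,0,0,0]]])

```text
time_s: 5.4
tcp_pos: [0.4458, 0.2622, 0.1032]
ee_rot: [[-0.901, -0.434, 0.004], [-0.434, 0.901, 0.005], [-0.006, 0.002, -1.0]]
wrist_force: [1.0, 0.3, -1.8]
gripper_width: 0.513
gripper_force: 30.0
```

```bash
python3 d.py .567 .118 .1
```

```text
delta [-0.0466 -0.1826  0.003 ] rot  yaw_y 115.7 len 0.188 t 5.4 j6 -112.7
```

Emit:
steer_hand(offsets=[[[0,-0.01,-0.035,0,0,0,0],[0,-0.02,-0.08,0,0,0,0],[0,-0.03,-0.125,0,0,0,0],[0,-0.042,-0.165,0,0,0,0],[0,-0.047,-0.183,0,0,0,0],[0,-0.047,-0.183,0,0,0,0],[0,-0.047,-0.183,0,0,0,0]]])

```text
time_s: 6.1
tcp_pos: [0.5653, 0.1157, 0.0991]
ee_rot: [[-0.902, -0.432, -0.003], [-0.432, 0.902, -0.0], [0.003, 0.001, -1.0]]
wrist_force: [-0.5, 0.1, -2.1]
gripper_width: 0.511
gripper_force: 30.0
```

```bash
python3 d.py .567 .118 .0318
```

```text
delta [-0.0027  0.0013  0.0672] rot  yaw_y 115.6 len 0.067 t 6.1 j6 -92.0
```

Emit:
steer_hand(offsets=[[[0,0,0,0.02,0,0,0],[0,0,0,0.04,0,0,0],[0,0,0,0.055,0,0,0],[0,0,0,0.062,0,0,0],[0,0,0,0.065,0,0,0],[0,0,0,0.066,0,0,0],[0,0,0,0.066,0,0,0],[0,0,0,0.066,0,0,0]]])

```text
time_s: 6.9
tcp_pos: [0.5666, 0.1165, 0.0353]
ee_rot: [[-0.901, -0.434, 0.001], [-0.434, 0.901, 0.001], [-0.002, -0.0, -1.0]]
wrist_force: [-0.3, 0.1, -2.1]
gripper_width: 0.514
gripper_force: 30.0
```

Emit:
steer_hand(offsets=[[[0,0,0,0.001,0,0,0],[0,0,0,0.002,0,0,0],[0,0,0,0.003,0,0,0],[0,0,0,0.003,0,0,0]]])

```text
time_s: 7.3
tcp_pos: [0.5663, 0.1161, 0.0318]
ee_rot: [[-0.901, -0.434, 0.0], [-0.434, 0.901, -0.0], [-0.0, -0.0, -1.0]]
wrist_force: [-0.4, 0.3, 0.1]
gripper_width: 0.511
gripper_force: 30.0
```

The wrist force went from −2.1 to 0, so the part is resting on the mat. I'll release it and go to the contactor.

Emit:
steer_hand(offsets=[[[1,0,0,0,0,0,0],[1,0,0,0,0,0,0],[1,0,0,0,0,0,0],[1,0,0,0,0,0,0],[1,0,0,-0.02,0,0,0],[1,0,0,-0.06,0,0,0],[1,0,0,-0.11,0,0,0],[1,0,0,-0.11,0,0,0]]])

```text
time_s: 8.1
tcp_pos: [0.5709, 0.1177, 0.1493]
ee_rot: [[-0.9, -0.435, 0.015], [-0.435, 0.9, 0.005], [-0.015, -0.002, -1.0]]
wrist_force: [1.5, -0.7, 0.4]
gripper_width: 0.992
gripper_force: 0.0
```

```bash
python3 d.py .551 -.0888 .14 104
```

```text
delta [ 0.1079 -0.1772  0.008 ] rot [-0.   0.9 11.8] yaw_y 115.8 len 0.208 t 8.1 j6 -91.9
```

Emit:
steer_hand(offsets=[[[1,0.026,-0.043,0,0,0,4],[1,0.052,-0.086,0,0,0,8],[1,0.078,-0.13,0,0,0,11.7],[1,0.1,-0.16,0,0,0,11.7],[1,0.108,-0.177,0,0,0,11.7],[1,0.108,-0.177,0,0,0,11.7],[1,0.108,-0.177,0,0,0,11.7],[1,0.108,-0.177,0,0,0,11.7]]])

```text
time_s: 8.9
tcp_pos: [0.5459, -0.0894, 0.1415]
ee_rot: [[-0.97, -0.243, 0.0], [-0.243, 0.97, 0.0], [-0.0, 0.0, -1.0]]
wrist_force: [-0.0, -0.1, -0.9]
gripper_width: 0.998
gripper_force: 0.0
```

```bash
python3 d.py .551 -.0888 .03 104; python3 look.py m1
```

Run:
```python
from h import *
from station import r
c=load("m1");t=r.capture("top");cv2.imwrite("pics/top1.png",t["pixels"][:,:,::-1])
H=hsv(c)
m=(H[...,1]<60)&(H[...,2]>170);P=[k for k in blobs(m,8)]
for k in P: print(k.mean(0).round(),len(k),plane(c,k,.053).mean(0).round(3)[:2])
```

```text
delta [-0.0051 -0.0007  0.1115] rot [0.  0.  0.1] yaw_y 104.1 len 0.112 t 8.9 j6 -83.4
8.95 [ 0.5459 -0.0892  0.1415] 1.0
[269. 224.] 15 [ 0.569 -0.068]
[258. 225.] 20 [ 0.572 -0.078]
[247. 225.] 21 [ 0.575 -0.088]
[237. 225.] 15 [ 0.577 -0.098]
[252. 181.] 90 [ 0.531 -0.094]
[394.  87.] 306 [0.422 0.004]
```

View pics/m1.png

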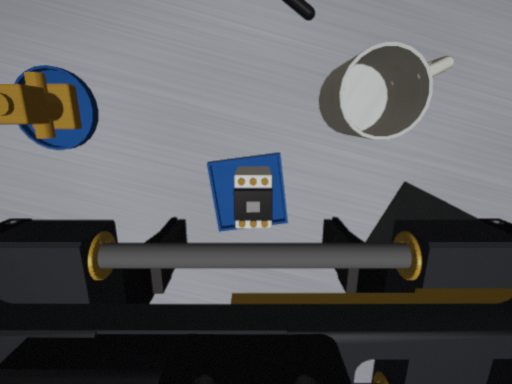

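The contactor is square to the fingers at (253,205), centred near (0.552,−0.088). I'll descend and grip.

Emit:
steer_hand(offsets=[[[1,-0.005,-0.0005,0.04,0,0,0],[1,-0.005,-0.0005,0.08,0,0,0],[1,-0.005,-0.0005,0.1,0,0,0],[1,-0.005,-0.0005,0.11,0,0,0],[1,-0.005,-0.0005,0.114,0,0,0],[1,-0.005,-0.0005,0.114,0,0,0]]])

```text
time_s: 9.6
tcp_pos: [0.5512, -0.089, 0.0279]
ee_rot: [[-0.97, -0.243, 0.001], [-0.243, 0.97, -0.0], [-0.001, -0.0, -1.0]]
wrist_force: [-0.4, 0.5, 1.0]
gripper_width: 0.995
gripper_force: 0.0
```

Emit:
steer_hand(offsets=[[[0,0,0,0,0,0,0],[0,0,0,0,0,0,0],[0,0,0,0,0,0,0],[0,0,0,0,0,0,0],[0,0,0,0,0,0,0],[0,0,0,0,0,0,0],[0,0,0,0,0,0,0],[0,0,0,0,0,0,0]]])

```text
time_s: 10.4
tcp_pos: [0.5506, -0.0895, 0.0275]
ee_rot: [[-0.97, -0.242, -0.0], [-0.242, 0.97, -0.0], [0.0, -0.0, -1.0]]
wrist_force: [-0.9, 0.1, 1.1]
gripper_width: 0.408
gripper_force: 30.0
```

Emit:
steer_hand(offsets=[[[0,0,0,-0.01,0,0,0],[0,0,0,-0.03,0,0,0],[0,0,0,-0.06,0,0,0],[0,0,0,-0.09,0,0,0],[0,0,0,-0.11,0,0,0],[0,0,0,-0.12,0,0,0],[0,0,0,-0.12,0,0,0]]])

```text
time_s: 11.1
tcp_pos: [0.5512, -0.0893, 0.149]
ee_rot: [[-0.97, -0.242, 0.003], [-0.242, 0.97, 0.0], [-0.003, -0.0, -1.0]]
wrist_force: [-0.4, -0.6, -2.2]
gripper_width: 0.41
gripper_force: 30.0
```

```bash
python3 d.py .446 .2645 .14 80.9
```

```text
delta [0.0164 0.3688 0.0088] rot [ 0.   0.2 23.1] yaw_y 104.0 len 0.369 t 11.1 j6 -83.4
```

Emit:
steer_hand(offsets=[[[0,0,0.03,0,0,0,0],[0,0.002,0.07,0,0,0,4],[0,0.005,0.12,0,0,0,9],[0,0.008,0.17,0,0,0,14],[0,0.01,0.22,0,0,0,19],[0,0.012,0.27,0,0,0,23],[0,0.015,0.32,0,0,0,23.1],[0,0.016,0.35,0,0,0,23.1]]], lines="1,2")

```text
time_s: 11.9
tcp_pos: [0.4485, 0.2486, 0.1461]
```

Emit:
steer_hand(offsets=[[[0,0,0,0,0,0,0],[0,0,0,0,0,0,0],[0,0,0,0,0,0,0]]])

```text
time_s: 12.2
tcp_pos: [0.4499, 0.2451, 0.1465]
ee_rot: [[-0.987, 0.159, -0.002], [0.159, 0.987, -0.002], [0.002, -0.002, -1.0]]
wrist_force: [0.4, 0.7, -2.5]
gripper_width: 0.41
gripper_force: 30.0
```

```bash
python3 d.py .446 .2645 .0275 80.9
```

```text
delta [0.0067 0.0187 0.119 ] rot [-0.1 -0.1 -0. ] yaw_y 80.9 len 0.121 t 12.2 j6 -145.9
```

Emit:
steer_hand(offsets=[[[0,0.007,0.019,0,0,0,0],[0,0.007,0.019,0.03,0,0,0],[0,0.007,0.019,0.06,0,0,0],[0,0.007,0.019,0.085,0,0,0],[0,0.007,0.019,0.1,0,0,0],[0,0.007,0.019,0.108,0,0,0],[0,0.007,0.019,0.112,0,0,0],[0,0.007,0.019,0.112,0,0,0]]])

```text
time_s: 13.0
tcp_pos: [0.4468, 0.2657, 0.0355]
ee_rot: [[-0.987, 0.159, -0.0], [0.159, 0.987, -0.0], [0.0, -0.0, -1.0]]
wrist_force: [-0.9, -0.3, -1.6]
gripper_width: 0.409
gripper_force: 30.0
```

Emit:
steer_hand(offsets=[[[0,0,0,0.001,0,0,0],[0,0,0,0.002,0,0,0],[0,0,0,0.003,0,0,0],[0,0,0,0.003,0,0,0]]])

```text
time_s: 13.4
tcp_pos: [0.4465, 0.2663, 0.0328]
ee_rot: [[-0.987, 0.158, 0.0], [0.158, 0.987, 0.0], [-0.0, 0.0, -1.0]]
wrist_force: [-0.7, 0.5, -1.5]
gripper_width: 0.411
gripper_force: 30.0
```

Emit:
steer_hand(offsets=[[[0,0,0,0.002,0,0,0],[0,0,0,0.003,0,0,0],[0,0,0,0.004,0,0,0],[0,0,0,0.005,0,0,0],[0,0,0,0.005,0,0,0]]])

```text
time_s: 13.9
tcp_pos: [0.4465, 0.2662, 0.0275]
ee_rot: [[-0.987, 0.158, 0.0], [0.158, 0.987, 0.0], [-0.0, 0.0, -1.0]]
wrist_force: [0.6, 0.4, -2.7]
gripper_width: 0.411
gripper_force: 30.0
```

Emit:
steer_hand(offsets=[[[0,0,0,0.001,0,0,0],[0,0,0,0.001,0,0,0],[0,0,0,0.001,0,0,0]]])

```text
time_s: 14.2
tcp_pos: [0.4465, 0.2662, 0.0275]
ee_rot: [[-0.987, 0.158, 0.0], [0.158, 0.987, 0.0], [-0.0, 0.0, -1.0]]
wrist_force: [-2.7, -0.8, 6.1]
gripper_width: 0.412
gripper_force: 30.0
```

Contact at +6 N, so it is down. I'll release, lift and go towards the valve.

Emit:
steer_hand(offsets=[[[1,0,0,0,0,0,0],[1,0,0,0,0,0,0],[1,0,0,0,0,0,0],[1,0,0,0,0,0,0],[1,0,0,-0.02,0,0,0],[1,0,0,-0.06,0,0,0],[1,0,0,-0.11,0,0,0],[1,0,0,-0.13,0,0,0]]], lines="1,2")

```text
time_s: 15.0
tcp_pos: [0.4484, 0.2677, 0.1613]
```

Emit:
steer_hand(offsets=[[[1,0,0,0,0,0,0],[1,0,0,0,0,0,0]]], lines="1,2")

```text
time_s: 15.2
tcp_pos: [0.4461, 0.266, 0.1563]
```

```bash
python3 look.py p1; python3 d.py .514 -.309 .16 104
```

```text
15.25 [0.4457 0.2656 0.1554] 0.99
delta [-0.1584 -0.5565 -0.004 ] rot [ -0.1  -0.1 -23.1] yaw_y 80.9 len 0.579 t 15.25 j6 -147.8
```

View pics/p1.png

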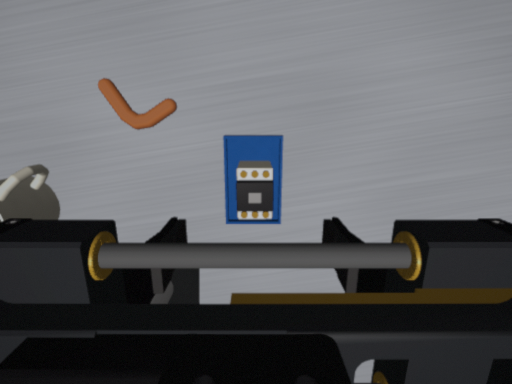

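The contactor stands in the oblong tray at (254,192), aligned with it. Now to the valve.

Emit:
steer_hand(offsets=[[[1,-0.013,-0.046,0,0,0,-4],[1,-0.026,-0.092,0,0,0,-8],[1,-0.039,-0.138,0,0,0,-12],[1,-0.052,-0.184,0,0,0,-16],[1,-0.065,-0.23,0,0,0,-20],[1,-0.079,-0.276,0,0,0,-23.1],[1,-0.092,-0.322,0,0,0,-23.1],[1,-0.105,-0.368,0,0,0,-23.1]]], lines="1,2")

```text
time_s: 16.05
tcp_pos: [0.4909, -0.1158, 0.1547]
```

```bash
python3 d.py .514 -.309 .16 104
```

```text
delta [ 0.0244 -0.1931 -0.0054] rot [ 0.  -0.2  0. ] yaw_y 104.0 len 0.195 t 16.05 j6 -81.2
```

Emit:
steer_hand(offsets=[[[1,0.006,-0.048,0,0,0,0],[1,0.012,-0.096,0,0,0,0],[1,0.018,-0.144,0,0,0,0],[1,0.024,-0.18,0,0,0,0],[1,0.024,-0.193,0,0,0,0],[1,0.024,-0.193,0,0,0,0],[1,0.024,-0.193,0,0,0,0],[1,0.024,-0.193,0,0,0,0]]], lines="1,2")

```text
time_s: 16.85
tcp_pos: [0.5152, -0.3055, 0.156]
```

```bash
python3 look.py m2; python3 d.py .514 -.309 .038 104
```

```text
16.9 [ 0.5154 -0.3055  0.1564] 1.0
delta [ 0.0022 -0.0032  0.1184] rot [ 0.  -0.   0.1] yaw_y 104.1 len 0.118 t 16.9 j6 -60.7
```

View pics/m2.png

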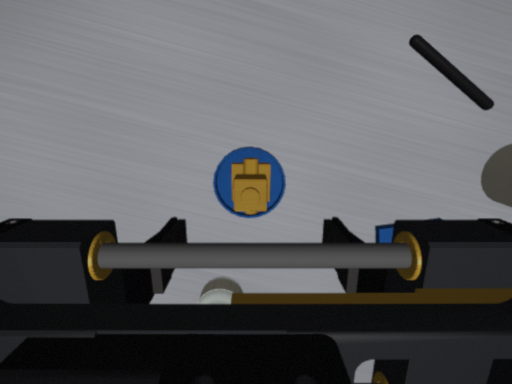

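The valve is square to the fingers at (250,190), with the jar well clear. I'll descend and grip.

Emit:
steer_hand(offsets=[[[1,0.002,-0.003,0.04,0,0,0],[1,0.002,-0.003,0.08,0,0,0],[1,0.002,-0.003,0.1,0,0,0],[1,0.002,-0.003,0.112,0,0,0],[1,0.002,-0.003,0.118,0,0,0],[1,0.002,-0.003,0.118,0,0,0],[1,0.002,-0.003,0.118,0,0,0]]])

```text
time_s: 17.6
tcp_pos: [0.5153, -0.3104, 0.0399]
ee_rot: [[-0.97, -0.243, 0.002], [-0.243, 0.97, -0.001], [-0.002, -0.001, -1.0]]
wrist_force: [-0.3, -0.9, 0.1]
gripper_width: 1.0
gripper_force: 0.0
```

Emit:
steer_hand(offsets=[[[0,0,0,0,0,0,0],[0,0,0,0,0,0,0],[0,0,0,0,0,0,0],[0,0,0,0,0,0,0],[0,0,0,0,0,0,0],[0,0,0,0,0,0,0],[0,0,0,0,0,0,0],[0,0,0,0,0,0,0]]])

```text
time_s: 18.4
tcp_pos: [0.5142, -0.3102, 0.0385]
ee_rot: [[-0.97, -0.242, -0.0], [-0.242, 0.97, 0.0], [0.0, 0.0, -1.0]]
wrist_force: [-1.0, 0.1, -0.6]
gripper_width: 0.366
gripper_force: 30.0
```

Emit:
steer_hand(offsets=[[[0,0,0,-0.01,0,0,0],[0,0,0,-0.03,0,0,0],[0,0,0,-0.06,0,0,0],[0,0,0,-0.08,0,0,0],[0,0,0,-0.09,0,0,0],[0,0,0,-0.09,0,0,0]]])

```text
time_s: 19.0
tcp_pos: [0.5149, -0.3104, 0.1301]
ee_rot: [[-0.97, -0.242, 0.003], [-0.242, 0.97, -0.001], [-0.003, -0.001, -1.0]]
wrist_force: [0.3, 0.3, -2.9]
gripper_width: 0.367
gripper_force: 30.0
```

```bash
python3 d.py .556 -.0925 .12 104
```

```text
delta [-0.0927  0.2015  0.01  ] rot [-0.1  0.1  0. ] yaw_y 104.0 len 0.222 t 19.0 j6 -60.3
```

Emit:
steer_hand(offsets=[[[0,-0.014,0.03,0,0,0,0],[0,-0.035,0.075,0,0,0,0],[0,-0.055,0.12,0,0,0,0],[0,-0.075,0.16,0,0,0,0],[0,-0.088,0.19,0,0,0,0],[0,-0.093,0.202,0,0,0,0],[0,-0.093,0.202,0,0,0,0],[0,-0.093,0.202,0,0,0,0]]])

```text
time_s: 19.8
tcp_pos: [0.5548, -0.0922, 0.1276]
ee_rot: [[-0.97, -0.242, -0.002], [-0.242, 0.97, -0.0], [0.002, 0.0, -1.0]]
wrist_force: [-0.3, -0.5, -1.7]
gripper_width: 0.368
gripper_force: 30.0
```

```bash
python3 d.py .556 -.0925 .0385 104
```

```text
delta [-0.0013 -0.0006  0.0891] rot [ 0.  -0.1  0. ] yaw_y 104.0 len 0.089 t 19.8 j6 -83.1
```

Emit:
steer_hand(offsets=[[[0,0,0,0.02,0,0,0],[0,0,0,0.045,0,0,0],[0,0,0,0.065,0,0,0],[0,0,0,0.077,0,0,0],[0,0,0,0.082,0,0,0],[0,0,0,0.085,0,0,0],[0,0,0,0.086,0,0,0],[0,0,0,0.086,0,0,0]]], lines="1,2")

```text
time_s: 20.6
tcp_pos: [0.5561, -0.0919, 0.0432]
```

Emit:
steer_hand(offsets=[[[0,0,0,0.001,0,0,0],[0,0,0,0.002,0,0,0],[0,0,0,0.003,0,0,0],[0,0,0,0.003,0,0,0],[0,0,0,0.003,0,0,0]]])

```text
time_s: 21.1
tcp_pos: [0.5556, -0.0917, 0.0396]
ee_rot: [[-0.97, -0.242, -0.0], [-0.242, 0.97, -0.0], [0.0, -0.0, -1.0]]
wrist_force: [-0.0, -0.7, -2.5]
gripper_width: 0.368
gripper_force: 30.0
```

Emit:
steer_hand(offsets=[[[0,0,0,0.0005,0,0,0],[0,0,0,0.001,0,0,0],[0,0,0,0.0015,0,0,0],[0,0,0,0.0015,0,0,0],[0,0,0,0.0015,0,0,0]]])

```text
time_s: 21.6
tcp_pos: [0.5556, -0.0917, 0.0384]
ee_rot: [[-0.97, -0.242, 0.0], [-0.242, 0.97, -0.0], [-0.0, -0.0, -1.0]]
wrist_force: [-0.7, 0.5, 1.9]
gripper_width: 0.367
gripper_force: 30.0
```

The valve is seated. I'll release it and go to the capacitor.

Emit:
steer_hand(offsets=[[[1,0,0,0,0,0,0],[1,0,0,0,0,0,0],[1,0,0,0,0,0,0],[1,0,0,0,0,0,0],[1,0,0,-0.02,0,0,0],[1,0,0,-0.06,0,0,0],[1,0,0,-0.1,0,0,0],[1,0,0,-0.12,0,0,0]]], lines="1,2")

```text
time_s: 22.4
tcp_pos: [0.5574, -0.0919, 0.1619]
```

Emit:
steer_hand(offsets=[[[1,0,0,0,0,0,0],[1,0,0,0,0,0,0]]], lines="1,2")

```text
time_s: 22.6
tcp_pos: [0.5553, -0.0916, 0.1579]
```

```bash
python3 look.py p2; python3 d.py .5663 .1161 .16
```

```text
22.65 [ 0.5548 -0.0917  0.157 ] 1.0
delta [-0.0614  0.1988 -0.0029] rot  yaw_y 104.0 len 0.208 t 22.65 j6 -83.1
```

View pics/p2.png

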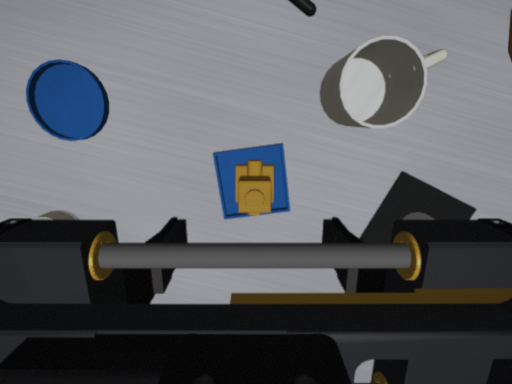

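The valve stands in the middle of the square tray at (253,188). The empty round tray is at (67,100).

Emit:
steer_hand(offsets=[[[1,-0.015,0.046,0,0,0,0],[1,-0.03,0.092,0,0,0,0],[1,-0.045,0.138,0,0,0,0],[1,-0.058,0.18,0,0,0,0],[1,-0.061,0.199,0,0,0,0],[1,-0.061,0.199,0,0,0,0],[1,-0.061,0.199,0,0,0,0],[1,-0.061,0.199,0,0,0,0]]], lines="1,2")

```text
time_s: 23.45
tcp_pos: [0.5661, 0.115, 0.1571]
```

```bash
python3 look.py m3
```

Run:
```python
from h import *
from station import r
t=r.capture("top");np.savez("top2.npz",**t)
for c,u,v in((load("p2"),67,100),(t,387,213),):
    H=hsv(c);b=(H[...,0]>100)&(H[...,0]<125)&(H[...,1]>140)&(H[...,2]>40)
    k=min(blobs(b),key=lambda k:np.hypot(*(k.mean(0)-[u,v])));print("round",rect(plane(c,k,.012)))
c=load("m3");H=hsv(c)
m=np.zeros(H.shape[:2],bool);m[140:235,190:320]=1
m&=(H[...,2]<75)
for k in blobs(m,80):print(k.mean(0),plane(c,[cv2.fitEllipse(k)[0]],.075),cv2.fitEllipse(k)[1])
```

```bash
python3 d.py .566 .116 .032
python3 -c "
import cv2;i=cv2.imread('pics/m3.png')[130:260,180:330];cv2.imwrite('pics/m3c.png',cv2.resize(i,None,fx=3,fy=3))"
```

```text
23.5 [0.5663 0.1148 0.1574] 1.0
round ((515.9971923828125, -307.6415100097656), (80.60255432128906, 86.39732360839844), 13.921882629394531)
round ((518.1738891601562, -308.1058349609375), (75.0080795288086, 78.0233154296875), 87.77903747558594)
[256.33116883 181.53246753] [[0.55015829 0.1144469  0.075     ]] (92.28022766113281, 109.45945739746094)
delta [-0.      0.0013  0.1256] rot  yaw_y 103.9 len 0.126 t 23.55 j6 -103.6
```

View pics/m3c.png

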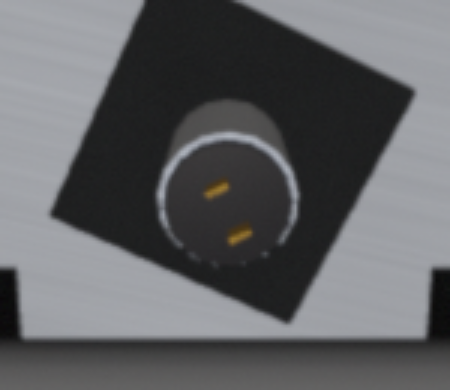

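The capacitor stands upright on the mat, its ring centre at crop (228,200), about (256,196.7) full-frame.

```bash
python3 -c "
from h import *
print(plane(load('m3'),[(255.8,196.4)],.074))"
```

```text
[[0.56363748 0.11660431 0.074     ]]
```

Emit:
steer_hand(offsets=[[[1,0,0.001,0.04,0,0,0],[1,0,0.001,0.08,0,0,0],[1,0,0.001,0.105,0,0,0],[1,0,0.001,0.12,0,0,0],[1,0,0.001,0.125,0,0,0],[1,0,0.001,0.126,0,0,0],[1,0,0.001,0.126,0,0,0]]])

```text
time_s: 24.25
tcp_pos: [0.5671, 0.1169, 0.0329]
ee_rot: [[-0.97, -0.242, 0.002], [-0.242, 0.97, 0.001], [-0.002, 0.0, -1.0]]
wrist_force: [0.8, -0.5, -0.1]
gripper_width: 1.001
gripper_force: 0.0
```

Emit:
steer_hand(offsets=[[[0,0,0,0,0,0,0],[0,0,0,0,0,0,0],[0,0,0,0,0,0,0],[0,0,0,0,0,0,0],[0,0,0,0,0,0,0],[0,0,0,0,0,0,0],[0,0,0,0,0,0,0],[0,0,0,0,0,0,0]]])

```text
time_s: 25.05
tcp_pos: [0.5664, 0.117, 0.0321]
ee_rot: [[-0.97, -0.242, -0.0], [-0.242, 0.97, -0.0], [0.0, -0.0, -1.0]]
wrist_force: [-0.3, 0.0, 1.4]
gripper_width: 0.505
gripper_force: 30.0
```

Emit:
steer_hand(offsets=[[[0,0,0,0,0,0,0],[0,0,0,-0.01,0,0,0],[0,0,0,-0.03,0,0,0],[0,0,0,-0.06,0,0,0],[0,0,0,-0.09,0,0,0],[0,0,0,-0.11,0,0,0],[0,0,0,-0.12,0,0,0],[0,0,0,-0.12,0,0,0]]])

```text
time_s: 25.85
tcp_pos: [0.5668, 0.1174, 0.1534]
ee_rot: [[-0.97, -0.242, 0.002], [-0.242, 0.97, 0.001], [-0.003, 0.001, -1.0]]
wrist_force: [0.1, -0.7, -2.6]
gripper_width: 0.512
gripper_force: 30.0
```

```bash
python3 d.py .517 -.308 .15
```

```text
delta [ 0.1513 -0.4007  0.0027] rot  yaw_y 104.0 len 0.428 t 25.85 j6 -103.7
```

Emit:
steer_hand(offsets=[[[0,0.01,-0.025,0,0,0,0],[0,0.026,-0.068,0,0,0,0],[0,0.043,-0.113,0,0,0,0],[0,0.06,-0.158,0,0,0,0],[0,0.077,-0.203,0,0,0,0],[0,0.094,-0.248,0,0,0,0],[0,0.111,-0.293,0,0,0,0],[0,0.128,-0.338,0,0,0,0]]], lines="1,2")

```text
time_s: 26.65
tcp_pos: [0.5224, -0.2434, 0.1502]
```

Emit:
steer_hand(offsets=[[[0,0.01,-0.025,0,0,0,0],[0,0.018,-0.05,0,0,0,0],[0,0.023,-0.063,0,0,0,0],[0,0.023,-0.063,0,0,0,0],[0,0.023,-0.063,0,0,0,0]]])

```text
time_s: 27.15
tcp_pos: [0.5164, -0.3079, 0.1509]
ee_rot: [[-0.97, -0.242, -0.002], [-0.242, 0.97, 0.001], [0.002, 0.002, -1.0]]
wrist_force: [-0.1, 0.3, -2.6]
gripper_width: 0.513
gripper_force: 30.0
```

```bash
python3 d.py .517 -.308 .0311
```

```text
delta [-0.0008 -0.0004  0.1198] rot  yaw_y 104.0 len 0.12 t 27.15 j6 -60.6
```

Emit:
steer_hand(offsets=[[[0,0,0,0.02,0,0,0],[0,0,0,0.05,0,0,0],[0,0,0,0.08,0,0,0],[0,0,0,0.1,0,0,0],[0,0,0,0.11,0,0,0],[0,0,0,0.115,0,0,0],[0,0,0,0.117,0,0,0],[0,0,0,0.117,0,0,0]]], lines="1,2")

```text
time_s: 27.95
tcp_pos: [0.5177, -0.3085, 0.0359]
```

Emit:
steer_hand(offsets=[[[0,0,0,0,0,0,0],[0,0,0,0.001,0,0,0],[0,0,0,0.002,0,0,0],[0,0,0,0.002,0,0,0],[0,0,0,0.002,0,0,0]]])

```text
time_s: 28.45
tcp_pos: [0.5169, -0.3086, 0.0331]
ee_rot: [[-0.97, -0.242, 0.0], [-0.242, 0.97, -0.0], [-0.0, -0.0, -1.0]]
wrist_force: [-0.2, -0.4, -2.0]
gripper_width: 0.513
gripper_force: 30.0
```

Emit:
steer_hand(offsets=[[[0,0,0,0.001,0,0,0],[0,0,0,0.0015,0,0,0],[0,0,0,0.002,0,0,0],[0,0,0,0.0025,0,0,0],[0,0,0,0.0025,0,0,0],[0,0,0,0.0025,0,0,0]]])

```text
time_s: 29.05
tcp_pos: [0.5169, -0.3086, 0.0311]
ee_rot: [[-0.97, -0.242, 0.0], [-0.242, 0.97, -0.0], [-0.0, -0.0, -1.0]]
wrist_force: [-1.7, 1.3, 4.3]
gripper_width: 0.506
gripper_force: 30.0
```

Seated (+4 N). I'll release, lift and check.

Emit:
steer_hand(offsets=[[[1,0,0,0,0,0,0],[1,0,0,0,0,0,0],[1,0,0,0,0,0,0],[1,0,0,0,0,0,0],[1,0,0,-0.02,0,0,0],[1,0,0,-0.06,0,0,0],[1,0,0,-0.11,0,0,0],[1,0,0,-0.15,0,0,0]]], lines="1,2")

```text
time_s: 29.85
tcp_pos: [0.5174, -0.3089, 0.1832]
```

Emit:
steer_hand(offsets=[[[1,0.05,-0.02,0,0,0,0],[1,0.1,-0.04,0,0,0,0],[1,0.15,-0.04,0,0,0,0],[1,0.15,-0.04,0,0,0,0],[1,0.15,-0.04,0,0,0,0],[1,0.15,-0.04,0,0,0,0]]])

```text
time_s: 30.45
tcp_pos: [0.3819, -0.3839, 0.1807]
ee_rot: [[-0.97, -0.242, 0.001], [-0.242, 0.97, -0.001], [-0.001, -0.001, -1.0]]
wrist_force: [-0.1, -0.5, 0.6]
gripper_width: 0.999
gripper_force: 0.0
```

Run:
```python
from h import *
from station import r
t=r.capture("top");s=r.capture("scene");np.savez("top3.npz",**t);np.savez("scene3.npz",**s);o=load("top0")
for nm,u,v in(("jar",388,144),("mug",266,245),("case",157,136)):
    a,b=[x["pixels"][v-22:v+23,u-22:u+23].astype(int) for x in(o,t)];print(nm,np.abs(a-b).mean().round(1))
a=cv2.resize(t["pixels"][160:280,120:430],(775,300));b=cv2.resize(s["pixels"][130:240,120:400],(775,304));cv2.imwrite("pics/end.png",np.vstack([a,b[:299]])[:,:,::-1])
```

```text
jar 3.9
mug 4.5
case 4.5
```

View pics/end.png

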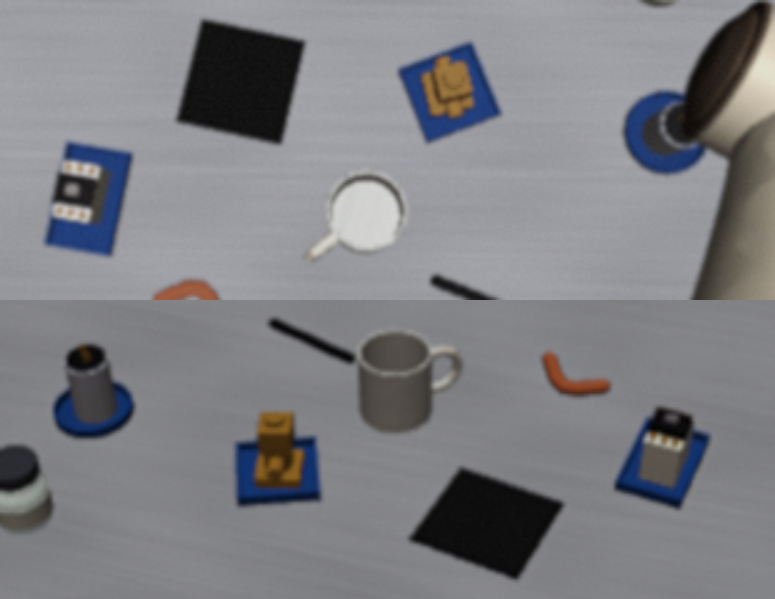

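The end views show all three parts upright in the middle of the right trays: capacitor (92,395), valve (277,465) and contactor (665,455) in the lower half. The mat is empty and the bystanders haven't moved.

```bash
python3 -c "
from station import r
print(r.finish_job())"
```

```text
the job is handed in; nothing more can be done
None
```

The job is handed in at about 31 s of the 115 s: capacitor in the round tray, contactor lengthways in the oblong tray and valve in the square tray, all upright and near the middle, with mug, jar and case unmoved in the last camera views (the hand-in gave no verdict).

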